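Close up the chest of plain biscuits

TASK

The chest with the pale round biscuits is packed: with the fingertips, push its drawer fully in and push its lid all the way down, both gently, without slamming. Leave the chest with the chocolate-dipped biscuits open just as it is, and do not pick up or move anything else on the table.

Things in the scene. Friction and masses are not known exactly. Their poses are not given: they have to be found in the camera images.
- plain_chest: Plywood biscuit chest holding pale round biscuits (in its top compartment and in its drawer), fixed to the table; the other chest differs only in the biscuits. 150 mm deep (x), 200 wide (y), 90 high without the lid. Origin: centre of its underside; its own -x is its front, roughly towards the robot.
- plain_drawer (a joint): Opening of that chest's bottom drawer, m: 0 = fully shut, grows as it slides out along the chest's -x (up to 0.09). Has about 2 N of friction and stays where left. Red front board 200 mm wide, 43 high, 8 thick, no handle; it overlays the chest's front face.
- plain_drawer_front (a point): Middle of the outer face of that drawer's red front board, 26.5 mm above the table; with the drawer shut it lies 83 mm ahead (-x) of the chest's middle. Its axes are those of the chest.
- plain_lid (a joint): Angle of that chest's lid, rad: 0 = shut, flat on the rim; about 1.57 = upright. Stiff hinge (0.32 N m of friction): the lid stays where it is left and must be pushed all the way down. Lid: red board 158 mm long from hinge to free edge, 204 wide, 8 thick, no handle, 0.2 kg.
- plain_lid_hinge (a point): Middle of that lid's hinge line, on the chest's far (+x) rim 75 mm behind its middle and 90 mm above the table; the hinge runs along the chest's y, and the lid's free edge swings up from the front. Fixed to the chest, with its axes.
- plain_lid_edge (a point): Middle of the free edge of that lid, on its outer face (the top face when shut); 158 mm from the hinge. Its x axis points along the lid to the hinge, its z axis out of the outer face.
- choc_chest: Plywood biscuit chest holding dark chocolate-dipped finger biscuits with white stripes (in its top compartment and in its drawer), fixed to the table; the other chest differs only in the biscuits. 150 mm deep (x), 200 wide (y), 90 high without the lid. Origin: centre of its underside; its own -x is its front, roughly towards the robot.
- choc_drawer (a joint): Opening of that chest's bottom drawer, m: 0 = fully shut, grows as it slides out along the chest's -x (up to 0.09). Has about 2 N of friction and stays where left. Red front board 200 mm wide, 43 high, 8 thick, no handle; it overlays the chest's front face.
- choc_drawer_front (a point): Middle of the outer face of that drawer's red front board, 26.5 mm above the table; with the drawer shut it lies 83 mm ahead (-x) of the chest's middle. Its axes are those of the chest.
- choc_lid (a joint): Angle of that chest's lid, rad: 0 = shut, flat on the rim; about 1.57 = upright. Stiff hinge (0.32 N m of friction): the lid stays where it is left and must be pushed all the way down. Lid: red board 158 mm long from hinge to free edge, 204 wide, 8 thick, no handle, 0.2 kg.
- choc_lid_hinge (a point): Middle of that lid's hinge line, on the chest's far (+x) rim 75 mm behind its middle and 90 mm above the table; the hinge runs along the chest's y, and the lid's free edge swings up from the front. Fixed to the chest, with its axes.
- choc_lid_edge (a point): Middle of the free edge of that lid, on its outer face (the top face when shut); 158 mm from the hinge. Its x axis points along the lid to the hinge, its z axis out of the outer face.
- sprinkles: Small clear jar with a green cap, 42 mm across, 85 high, loose, standing in front between the chests. Origin: centre of its underside. To be left alone.
- mug: White mug, 80 mm across, 95 high, loose. Origin: centre of its underside. To be left alone.
- tin: Closed round red and steel tin, 110 mm across, 70 high, loose. Origin: centre of its underside. To be left alone.
- tape: Roll of clear tape, 90 mm across, 24 high, lying flat, loose. Origin: centre of its underside. To be left alone.
- cutter: Round steel biscuit cutter, 70 mm across, 30 high, loose. Origin: centre of its underside. To be left alone.
- spatula: Spatula 70 mm wide at most, wooden handle, lying flat along its own x (blade to +x), loose. Origin: near the middle of its length, on the table. To be left alone.

How it is judged:
At the end, for the whole second after the job is handed in: The plain-biscuit chest's drawer is within 4 mm of fully shut and its lid within 0.04 rad (6 mm at the edge) of flat; the other chest's lid edge is within 20 mm and its drawer within 10 mm of where they began; each loose thing is within 30 mm of where it stood (value of joint plain_drawer below 0.004 m and value of joint plain_lid below 0.04 rad and not (distance of choc_lid_edge from where it was at the start of the episode above 0.02 m) and not (distance of choc_drawer_front from where it was at the start of the episode above 0.01 m) and distance of each of sprinkles, mug, tin, tape, cutter, spatula from where it was at the start of the episode below 0.03 m); the robot touches nothing.
It fails at once if the drawer is slammed (closing faster than 0.5 m/s) (velocity of joint plain_drawer below -0.5 m/s).
It fails at once if the lid is slammed (closing faster than 3.5 rad/s) (velocity of joint plain_lid below -3.5 rad/s).
It fails at once if the chocolate chest's lid or drawer is moved (20 mm, 10 mm) (distance of choc_lid_edge from where it was at the start of the episode above 0.02 m or distance of choc_drawer_front from where it was at the start of the episode above 0.01 m).
It fails at once if a loose thing is lifted, carried or shoved more than 30 mm (distance of any of sprinkles, mug, tin, tape, cutter, spatula from where it was at the start of the episode above 0.03 m).
It also fails if it takes over 58 s, if anything falls off the work surface, if the arm or the gripper's body presses on something with over 40 N, if the wrist force passes 120 N, or if a joint passes its speed limit or range.

ROBOT

A 6-joint arm with a two-finger parallel gripper is mounted at the origin on the work surface. World frame = base frame: x ahead of the robot, y to its left, z up, the work surface at z = 0. Lengths are in m, angles in rad, forces in N, time in s.
With the tool pointing down it reaches from about 0.35 to 0.95 m from the base axis. Payload 17.4 kg.
Tool frame: the origin (TCP) lies at the very end of the fingers, on their centre line; the grasp point (between the pads) lies behind it (env.grip_point_offset is the z of the grasp point in the tool frame, in m); z points along the fingers, y is the line along which they close (so a half turn about z gives the same grasp; the last joint's range is limited). The gripper opens to 93 mm and grips with 3 to 60 N. Pads are 15 mm wide; open, the fingers measure 128 mm over their backs; the gripper's body (75 mm by 188 mm) begins 65 mm behind the grasp point.
Start: joints at [1.134, 0.116, 1.442, -0, 1.584, -0.038], TCP at [0.262, 0.622, 0.219] pointing down, gripper open.
Joint ranges: [-2.83, 2.83], [-0.83, 2.19], [0.07, 2.5], [-1.14, 4.28], [0.01, 3], [-2.97, 2.97]. Speed limits (rad/s): [1.89, 1.89, 2.22, 3.14, 3.14, 3.14].

INTERFACE

Orientations are given as a unit quaternion [w, x, y, z].
In Python, from bench import env, capture, search_frame, cut_out, pinpoint gives the robot as it stands.
- The arm moves only by the tool drive_tool, never from a script. Its argument "moves" is a list of rows, each an object with "turn": the turn, a rotation vector about the tool's x, y, z in degrees, a list of three; "travel": the shift along the tool's x, y, z in cm, a list of three; "claw": the finger opening in cm, from 0 to 9.3. In form: [{"turn": [ax, ay, az], "travel": [dx, dy, dz], "claw": claw}, ...]. A call has 1 to 8 rows; each row is the pose to reach, as a shift and turn from the pose commanded when the call began, along the tool's axes at that moment; what a row does not reach only later rows make up. A row lasts 1/8 s, in which the tool goes at most 62.5 mm and 10.7 degrees, less where a joint would pass 70% of its speed; a pose out of reach is approached as far as the arm can. A call with a gripper value outside its range is refused whole. The fingers move at their own pace and stop on an object; "grip_force" is the grip in N (left out, the last holds). Time passes only in rows, so rows that repeat a pose let the fingers close. It gives the time, the measured TCP pose, the force, the opening and the grip force at its end, in the units of the state.
- env.get_obs(): the state, without advancing time (a new reading comes with each control period).
- capture(name): name is "scene" or "top" or "wrist"; returns a dict with "color" (480x640x3 uint8, red, green, blue), "mtx" (3x3 intrinsics, pixels), "distortion" ([k1, k2, p1, p2, k3] as OpenCV has them; the pictures are not rectified), "R" (3x3) and "t" (3): a world point X has camera coordinates R X + t; the wrist camera has in their place "T_tool_cam" (4x4, takes a point from camera to tool coordinates, whose origin is the TCP and whose axes are the flange's). Camera axes: x right, y down, z forward; pixel columns grow to the right and rows downward; lengths in m; the calibration is good to about 2 mm. A picture is of the moment at which its call begins: read the wrist's pose just before it. There is no depth.
- env.finish_job(): hands the job in; it is judged then, once.
Trained networks look in a picture, given as the dict that the camera call returned (one of the last four; its "shot" number tells which), for a name from the list of things; names that differ only in an ending like _2 or _b are one class to them, and where a whole thing is asked for, a point or a joint stands for the part that bears it (a point fixed in the world has none). Each returns a list of dicts, best first, with "conf" (0 to 1); they miss things now and then, are a little off and sometimes report something else, mostly with a low value. They report only what shows in the picture. A call takes as long as a camera call.
- search_frame(picture, name): "extent" ([left, top, width, height] in pixels, round what is visible of it).
- cut_out(picture, name): "pixels" (480x640 bool, what is visible of it) and "extent" ([left, top, width, height] in pixels, round what is visible of it).
- pinpoint(picture, name): "location" ([row, column] in pixels: a listed point, or the origin of a listed thing).
The state is a dict: "clock": time; "q": joint angles; "joint_velocities": joint speeds; "effort": joint torques, N m; "ee_pos": TCP position; "ee_rot": TCP orientation; "contact_force": force on the tool from outside, world axes, zero at the start; "torque": the same for the moment, N m; "opening": finger opening in m; "finger_force": force on a finger pad.
Only numpy, scipy, OpenCV 4.12 (cv2) and the standard library are available. Lean on these libraries where they do the work, as an engineer would, in place of code of your own. Each camera call takes 0.05 s, during which the arm holds its last target. There are 200 camera calls.

## Working session

There is one attempt and no reset: what is moved stays moved. The work goes in short steps, Python scripts to look and compute and a tool call to move; the robot and the scene stay as the last step left them, time stands still between calls to the robot, and variables do not carry over. Pictures are saved under pics/ and viewed, at most 10 in all, crops included, and the job is handed in when it is done.

Besides the shell and the picture viewer there is one more tool, called after ">>>" as name(argument=value, ...), one argument or row to a line, values as JSON. drive_tool: Moves the arm, as the interface text tells. Its arguments: {"type":"object","properties":{"moves":{"type":"array"},"grip_force":{"type":"number"}},"required":["moves"]}

```bash
mkdir -p pics; python3 - <<'E'
from bench import env, capture, search_frame, cut_out, pinpoint
import cv2
o=env.get_obs(); print({k:o[k] for k in('clock','ee_pos','ee_rot','contact_force','opening')}, env.grip_point_offset)
for c in('scene','top'):
    p=capture(c); cv2.imwrite(f'pics/{c}1.png',p['color'][:,:,::-1])
    print(c,p['R'],p['t'],p['mtx'],p['distortion'])
    for n in('plain_chest','plain_drawer_front','plain_lid_hinge','plain_lid_edge','choc_chest','choc_drawer_front','choc_lid_edge','choc_lid_hinge','sprinkles','mug','tin','tape','cutter','spatula'):
        print(n,[(d['location'],round(d['conf'],2)) for d in pinpoint(p,n)[:2]])
E
```

```text
{'clock': 0.0, 'ee_pos': array([0.26202003, 0.6218618 , 0.21790637]), 'ee_rot': array([-1.41705272e-04,  1.98070186e-01,  9.80187679e-01, -5.43699082e-04]), 'contact_force': array([ 0.35225157, -0.02810742, -0.48155239]), 'opening': 0.09306428682110333} -0.0188
scene [[ 0.81434856  0.58009141  0.01817637]
 [ 0.41527795 -0.56052871 -0.71648572]
 [-0.40543883  0.59101736 -0.69736492]] [-0.43989111 -0.17231701  1.38999448] [[456.51560989   0.         324.03394586]
 [  0.         456.51560989 242.81345116]
 [  0.           0.           1.        ]] [-0.01595778  0.          0.          0.          0.        ]
plain_chest [([229.0, 368.1], 0.56), ([202.0, 330.7], 0.23)]
plain_drawer_front [([201.8, 333.7], 0.74)]
plain_lid_hinge [([207.9, 402.9], 0.57)]
plain_lid_edge [([161.8, 403.2], 0.95), ([248.5, 297.7], 0.51)]
choc_chest [([336.1, 284.3], 0.72), ([325.0, 315.8], 0.58)]
choc_drawer_front [([309.9, 229.4], 0.87)]
choc_lid_edge [([267.5, 312.4], 0.76)]
choc_lid_hinge [([323.9, 318.5], 0.74)]
sprinkles [([249.0, 297.7], 0.9)]
mug [([158.0, 358.4], 0.59)]
tin [([177.1, 406.8], 0.7)]
tape
[... 386 characters left out ...]
1.        ]] [-0.08702063  0.          0.          0.          0.        ]
plain_chest [([243.9, 252.3], 0.7)]
plain_drawer_front [([290.2, 250.1], 0.69)]
plain_lid_hinge [([208.5, 244.2], 0.72), ([324.7, 140.5], 0.3)]
plain_lid_edge [([202.2, 232.1], 0.93)]
choc_chest [([231.6, 410.8], 0.71)]
choc_drawer_front [([284.9, 426.5], 0.65)]
choc_lid_edge [([189.3, 428.8], 0.91), ([247.2, 252.5], 0.18)]
choc_lid_hinge [([199.6, 413.3], 0.93), ([208.0, 242.6], 0.47)]
sprinkles [([256.5, 141.9], 0.18)]
mug [([321.7, 140.4], 0.88)]
tin [([258.6, 138.6], 0.59), ([247.1, 250.2], 0.43)]
tape [([164.7, 312.8], 0.94), ([244.5, 250.5], 0.57)]
cutter [([171.5, 388.5], 0.62)]
spatula [([236.9, 516.4], 0.79)]
```

View pics/scene1.png

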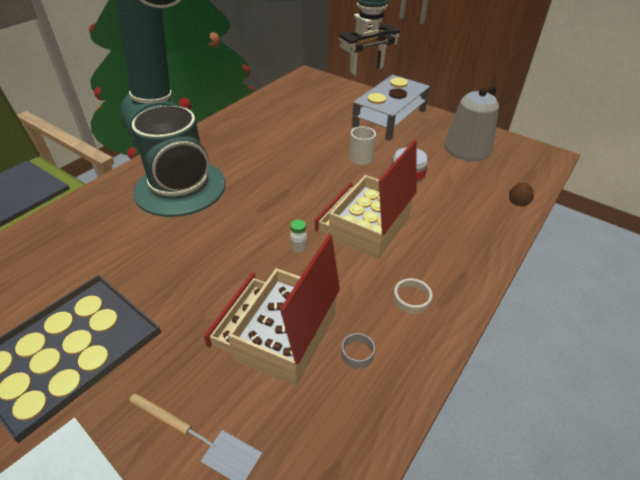

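View pics/top1.png

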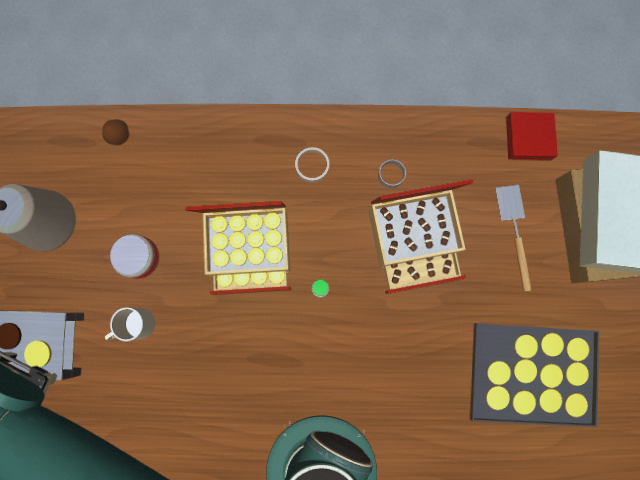

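```bash
cat >h.py <<'E'
import numpy as np,cv2
from bench import env, capture, search_frame, cut_out, pinpoint
def ray(p,uv):
    n=cv2.undistortPoints(np.array([[uv]],float),p['mtx'],p['distortion'])[0,0]
    R=np.array(p['R']);d=R.T@np.array([*n,1]);return -R.T@np.array(p['t']),d
def at(p,uv,z):
    c,d=ray(p,uv);return (c+d*(z-c[2])/d[2]).round(4)
def tri(pa,ua,pb,ub):
    A=[];b=[]
    for p,u in((pa,ua),(pb,ub)):
        c,d=ray(p,u);d/=np.linalg.norm(d);P=np.eye(3)-np.outer(d,d);A.append(P);b.append(P@c)
    return np.linalg.solve(sum(A),sum(b)).round(4)
E
python3 - <<'E'
from h import *
t=capture('top');s=capture('scene')
print('rim',[at(t,u,.09) for u in((204,273),(289,271),(287,207),(204,212))])
print('drawertop',[at(t,u,.048) for u in((210,293),(290,289))])
print('hinge',at(t,(244.2,208.5),.09),'front',at(t,(250.1,290.2),.0265),'origin',at(t,(252.3,243.9),0))
print('edge',tri(t,(232.1,202.2),s,(403.2,161.8)), 'cap',tri(t,(320,288),s,(298,226)))
print('choc edge',tri(t,(428.8,189.3),s,(312.4,267.5)),'drawer',at(t,(387,292),.048),at(t,(465,278),.048))
print('mug',at(t,(132,324),.095),'tin',at(t,(133,255),.07))
for n in('plain_lid','choc_lid','plain_drawer'):
    for p,k in((t,'t'),(s,'s')):
        for d in cut_out(p,n)[:1]: print(n,k,d['extent'],d['conf'])
a=t['color'][170:320,170:480][:,:,::-1];b=s['color'][120:280,270:450][:,:,::-1]
a=cv2.resize(a,(620,300));b=cv2.resize(b,None,fx=1.8,fy=1.8,interpolation=cv2.INTER_CUBIC)
b=cv2.copyMakeBorder(b,0,0,0,620-b.shape[1],0);cv2.imwrite('pics/crop1.png',np.vstack([a,b]))
E
```

```text
rim [array([0.479 , 0.2893, 0.09  ]), array([0.4861, 0.0853, 0.09  ]), array([0.6418, 0.093 , 0.09  ]), array([0.6279, 0.2956, 0.09  ])]
drawertop [array([0.4329, 0.2824, 0.048 ]), array([0.4453, 0.0848, 0.048 ])]
hinge [0.6372 0.1972 0.09  ] front [0.4421 0.1862 0.0265] origin [0.5629 0.1876 0.    ]
edge [0.6223 0.2019 0.233 ] cap [0.448  0.0114 0.0701]
choc edge [ 0.6549 -0.2151  0.2443] drawer [ 0.4403 -0.1536  0.048 ] [ 0.4763 -0.3477  0.048 ]
mug [0.3546 0.4574 0.095 ] tin [0.5227 0.4738 0.07  ]
plain_lid t [183.3, 198.5, 101.8, 15.2] 0.84
plain_lid s [378.8, 139.3, 37.1, 97.9] 0.75
choc_lid t [371.4, 179.2, 101.8, 23.6] 0.95
choc_lid s [281.0, 230.9, 58.3, 129.9] 0.84
plain_drawer t [110.0, 236.7, 50.3, 40.4] 0.43
plain_drawer s [318.1, 181.4, 36.1, 48.6] 0.77
```

View pics/crop1.png

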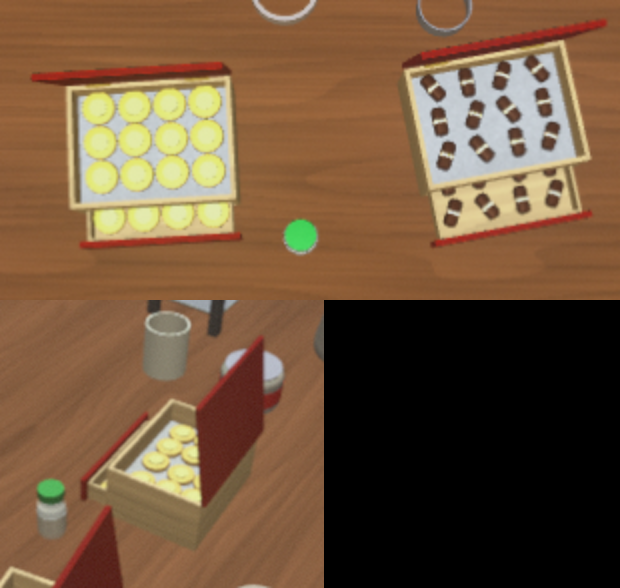

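Left-hand chest in the top view (rim x 204–289, y 210–273) holds the pale biscuits; its lid stands upright, drawer ~37 mm open, jar cap at (320,288) is clear to its right.

>>> drive_tool(
  moves=[
    {"turn": [0,0,-10],"travel": [-5,-6,0],"claw": 0},
    {"turn": [0,0,-20],"travel": [-9,-11,0],"claw": 0},
    {"turn": [0,0,-26],"travel": [-13.5,-16.6,0],"claw": 0},
    {"turn": [0,0,-26],"travel": [-18,-22,0],"claw": 0},
    {"turn": [0,0,-26],"travel": [-22,-27,0],"claw": 0},
    {"turn": [0,0,-26],"travel": [-25.5,-31.4,0],"claw": 0},
    {"turn": [0,0,-26],"travel": [-28.8,-35.5,0],"claw": 0},
    {"turn": [0,0,-26],"travel": [-28.8,-35.5,0],"claw": 0},
  ],
)

```text
clock: 2.9
ee_pos: [0.3902, 0.1804, 0.219]
ee_rot: [0.001, -0.026, 1.0, 0.0]
contact_force: [0.3, 0.2, -0.7]
opening: 0.0175
finger_force: 0.0
```

>>> drive_tool(
  moves=[
    {"turn": [0,0,0],"travel": [0,0.2,5],"claw": 0},
    {"turn": [0,0,0],"travel": [0,0.2,10],"claw": 0},
    {"turn": [0,0,0],"travel": [0,0.2,15],"claw": 0},
    {"turn": [0,0,0],"travel": [0,0.2,18.8],"claw": 0},
    {"turn": [0,0,0],"travel": [0,0.2,18.8],"claw": 0},
    {"turn": [0,0,0],"travel": [-1,0.2,18.8],"claw": 0},
    {"turn": [0,0,0],"travel": [-2,0.2,18.8],"claw": 0},
    {"turn": [0,0,0],"travel": [-3,0.2,18.8],"claw": 0},
  ],
)

```text
clock: 3.9
ee_pos: [0.421, 0.1869, 0.0318]
ee_rot: [0.001, -0.027, 1.0, 0.0]
contact_force: [-1.0, -0.1, 0.3]
opening: 0.0009
finger_force: 0.0
```

>>> drive_tool(
  moves=[
    {"turn": [0,0,0],"travel": [-0.8,0,0],"claw": 0},
    {"turn": [0,0,0],"travel": [-1.6,0,0],"claw": 0},
    {"turn": [0,0,0],"travel": [-2.4,0,0],"claw": 0},
    {"turn": [0,0,0],"travel": [-3.0,0,0],"claw": 0},
    {"turn": [0,0,0],"travel": [-3.6,0,0],"claw": 0},
    {"turn": [0,0,0],"travel": [-4.0,0,0],"claw": 0},
    {"turn": [0,0,0],"travel": [-4.0,0,0],"claw": 0},
  ],
)

```text
clock: 4.78
ee_pos: [0.4597, 0.1888, 0.0306]
ee_rot: [0.0, -0.027, 1.0, -0.0]
contact_force: [0.5, -0.0, -0.7]
opening: 0.0004
finger_force: 0.0
```

>>> drive_tool(
  moves=[
    {"turn": [0,0,0],"travel": [-0.3,0,0],"claw": 0},
    {"turn": [0,0,0],"travel": [-0.6,0,0],"claw": 0},
    {"turn": [0,0,0],"travel": [-0.9,0,0],"claw": 0},
  ],
)

```text
clock: 5.15
ee_pos: [0.4678, 0.1894, 0.0305]
ee_rot: [-0.001, -0.028, 1.0, -0.0]
contact_force: [-27.7, -1.9, 17.2]
opening: 0.0006
finger_force: 14.1
```

>>> drive_tool(
  moves=[
    {"turn": [0,0,0],"travel": [3,0,0],"claw": 0},
    {"turn": [0,0,0],"travel": [3,0,-6],"claw": 0},
    {"turn": [0,0,0],"travel": [3,0,-12],"claw": 0},
    {"turn": [0,0,0],"travel": [3,0,-18],"claw": 0},
    {"turn": [0,0,0],"travel": [3,0,-24],"claw": 0},
    {"turn": [0,0,0],"travel": [3,0,-28],"claw": 0},
    {"turn": [0,0,0],"travel": [3,0,-28],"claw": 0},
  ],
)

```text
clock: 6.02
ee_pos: [0.4394, 0.1879, 0.3141]
ee_rot: [0.003, -0.027, 1.0, 0.001]
contact_force: [0.4, -0.4, 0.0]
opening: 0.0004
finger_force: 0.0
```

>>> drive_tool(
  moves=[
    {"turn": [0,0,0],"travel": [-6,0,0],"claw": 0},
    {"turn": [0,0,0],"travel": [-12,0,0],"claw": 0},
    {"turn": [0,0,0],"travel": [-18,0,0],"claw": 0},
    {"turn": [0,0,0],"travel": [-23,0,0],"claw": 0},
    {"turn": [0,0,0],"travel": [-26.5,0,0],"claw": 0},
    {"turn": [0,0,0],"travel": [-26.5,0,0],"claw": 0},
    {"turn": [0,0,0],"travel": [-26.5,0,5],"claw": 0},
    {"turn": [0,0,0],"travel": [-26.5,0,9],"claw": 0},
  ],
)

```text
clock: 7.02
ee_pos: [0.7022, 0.2022, 0.2185]
ee_rot: [-0.0, -0.028, 1.0, -0.0]
contact_force: [-0.2, 0.5, 0.2]
opening: 0.0005
finger_force: 0.0
```

```bash
python3 - <<'E'
from h import *
o=env.get_obs();print(o['ee_pos'],o['contact_force'])
t=capture('top');s=capture('scene')
e=[pinpoint(p,'plain_lid_edge')[0] for p in(t,s)];print(e)
print(tri(t,e[0]['location'][::-1],s,e[1]['location'][::-1]))
a=t['color'][100:340,170:480][:,:,::-1];b=s['color'][60:300,250:470][:,:,::-1]
cv2.imwrite('pics/c2.png',cv2.resize(np.hstack([a,b]),(795,360)))
E
```

```text
[0.70220725 0.20220105 0.21845087] [-0.1582282   0.46959553  0.19258731]Traceback (most recent call last):
  File "<stdin>", line 4, in <module>
IndexError: list index out of range
```

>>> drive_tool(
  moves=[
    {"turn": [0,0,0],"travel": [2,0,0.3],"claw": 0},
    {"turn": [0,0,0],"travel": [4,0,0.3],"claw": 0},
    {"turn": [0,0,0],"travel": [5.2,0,0.3],"claw": 0},
    {"turn": [0,0,0],"travel": [6.8,0,0.4],"claw": 0},
    {"turn": [0,0,0],"travel": [8.4,0,0.6],"claw": 0},
    {"turn": [0,0,0],"travel": [10,0,1.0],"claw": 0},
    {"turn": [0,0,0],"travel": [11.5,0,1.6],"claw": 0},
    {"turn": [0,0,0],"travel": [11.5,0,1.6],"claw": 0},
  ],
)

```text
clock: 8.18
ee_pos: [0.588, 0.1961, 0.206]
ee_rot: [0.001, -0.028, 1.0, 0.0]
contact_force: [-0.4, -0.0, -1.2]
opening: 0.0007
finger_force: 0.0
```

```bash
python3 - <<'E'
from h import *
t=capture('top');s=capture('scene')
a=t['color'][100:340,170:480][:,:,::-1];b=s['color'][60:300,250:470][:,:,::-1]
cv2.imwrite('pics/c2.png',cv2.resize(np.hstack([a,b]),(795,360)))
E
```

```text
(no output)
```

View pics/c2.png

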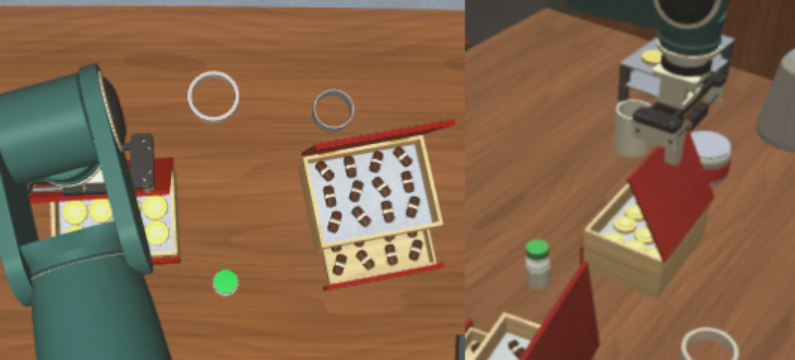

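The lid is following (about 60° at the centre of the right crop) and the drawer is shut; continue the arc.

>>> drive_tool(
  moves=[
    {"turn": [0,0,0],"travel": [1.4,0,0.8],"claw": 0},
    {"turn": [0,0,0],"travel": [2.7,0,1.8],"claw": 0},
    {"turn": [0,0,0],"travel": [3.9,0,3.0],"claw": 0},
    {"turn": [0,0,0],"travel": [4.9,0,4.3],"claw": 0},
    {"turn": [0,0,0],"travel": [5.7,0,5.7],"claw": 0},
    {"turn": [0,0,0],"travel": [6.3,0,7.2],"claw": 0},
    {"turn": [0,0,0],"travel": [6.7,0,8.8],"claw": 0},
    {"turn": [0,0,0],"travel": [6.9,0,9.8],"claw": 0},
  ],
)

```text
clock: 9.28
ee_pos: [0.5191, 0.1922, 0.1053]
ee_rot: [-0.0, -0.028, 1.0, -0.0]
contact_force: [0.5, 0.1, 0.7]
opening: 0.0003
finger_force: 0.7
```

>>> drive_tool(
  moves=[
    {"turn": [0,0,0],"travel": [0.1,0,0.4],"claw": 0},
    {"turn": [0,0,0],"travel": [0.1,0,0.7],"claw": 0},
    {"turn": [0,0,0],"travel": [0.1,0,0.9],"claw": 0},
  ],
)

```text
clock: 9.65
ee_pos: [0.5185, 0.1922, 0.0981]
ee_rot: [0.0, -0.027, 1.0, 0.0]
contact_force: [-8.8, -2.8, 19.9]
opening: 0.0002
finger_force: 10.3
```

>>> drive_tool(
  moves=[
    {"turn": [0,0,0],"travel": [0,0,0.1],"claw": 0},
    {"turn": [0,0,0],"travel": [0,0,-3],"claw": 0},
    {"turn": [0,0,0],"travel": [0,0,-9],"claw": 0},
    {"turn": [0,0,0],"travel": [0,0,-15],"claw": 0},
    {"turn": [0,0,0],"travel": [0,6,-18],"claw": 0},
    {"turn": [0,0,0],"travel": [0,12,-18],"claw": 0},
    {"turn": [0,0,0],"travel": [0,18,-18],"claw": 0},
    {"turn": [0,0,0],"travel": [0,24,-18],"claw": 0},
  ],
)

```text
clock: 10.65
ee_pos: [0.5049, 0.4339, 0.2779]
ee_rot: [0.0, -0.028, 1.0, 0.0]
contact_force: [0.4, -1.2, 0.5]
opening: 0.0001
finger_force: 0.0
```

```bash
python3 - <<'E'
from h import *
print(env.get_obs()['contact_force'],env.get_obs()['ee_pos'])
t=capture('top');s=capture('scene')
for n in('plain_lid_edge','plain_drawer_front','choc_lid_edge','choc_drawer_front'):
    print(n,[[(d['location'],round(d['conf'],2)) for d in pinpoint(p,n)[:1]] for p in(t,s)])
a=t['color'][100:340,170:480][:,:,::-1];b=s['color'][120:280,270:450][:,:,::-1]
b=cv2.resize(b,(270,240),interpolation=cv2.INTER_CUBIC)
cv2.imwrite('pics/c3.png',cv2.resize(np.hstack([a,b]),(795,330)))
E
```

```text
[ 0.39709989 -1.21368352  0.54086594] [0.5048622  0.43389951 0.27787596]
plain_lid_edge [[([273.8, 248.9], 0.58)], [([191.5, 348.3], 0.83)]]
plain_drawer_front [[([278.1, 247.9], 0.58)], []]
choc_lid_edge [[([246.4, 250.9], 0.66)], [([269.1, 312.6], 0.88)]]
choc_drawer_front [[([284.6, 424.9], 0.56)], [([307.0, 230.3], 0.96)]]
```

View pics/c3.png

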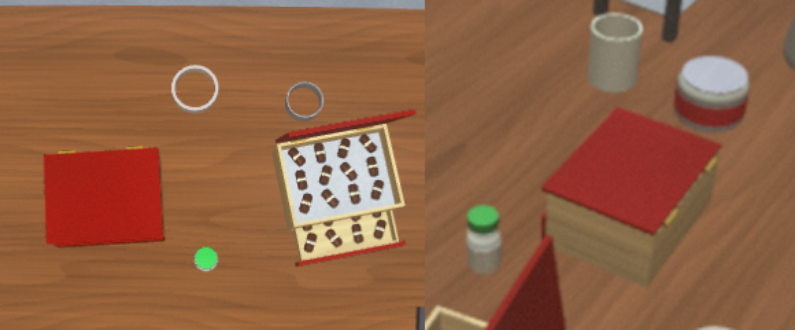

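The lid lies flat (left crop, (105,197)) and the drawer board is flush. The drawer stopped at about 28 N, where its shut position was expected. The other chest and the loose things look unchanged.

```bash
python3 -c "
from bench import env
print(env.finish_job())"
```

```text
the job is handed in; nothing more can be done
None
```

I pushed the pale-biscuit chest's drawer in and its lid down flat, both slowly, and handed the job in at about 11 s of the 58 s; the chocolate chest and the loose things look unmoved in the last picture, and no verdict came back.

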